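# Tip the offcut tray into the crate

### The arm

A 6-joint arm with a two-finger parallel gripper is mounted at the origin on the work surface. World frame = base frame: x ahead of the robot, y to its left, z up, the work surface at z = 0. Lengths are in m, angles in rad, forces in N, time in s.
With the tool pointing down it reaches from about 0.35 to 0.775 m from the base axis. Payload 5.5 kg.
Tool frame: the origin (TCP) lies midway between the tips of the shut fingers; the grasp point (between the pads) lies 19 mm behind it; z points along the fingers, y is the line along which they close (so a half turn about z gives the same grasp; the last joint's range is limited). The gripper opens to 85 mm and grips with 20 to 120 N. Pads are 22 mm wide; open, the fingers measure 114 mm over their backs; the gripper's body (76 mm by 85 mm) begins 54 mm behind the grasp point. The pads swing forward as they close: fully open they stand 13 mm farther back than shut.
Start: joints at [-1.45, 0.313, 0.046, 1.304, 0, 1.431], TCP at [0.148, -0.556, 0.231] pointing down, gripper open.
Joint ranges: [-2.76, 2.76], [-0.86, 1.69], [-1.03, 1.26], [-2.2, 2.34], [-1.47, 1.5], [-3.14, 3.14]. Speed limits (rad/s): [2.57, 2.57, 3.14, 3.14, 3.14, 3.14].

### API

Orientations are given as a unit quaternion [w, x, y, z].
In Python, from workcell import env gives the robot as it stands.
- The arm moves only by the tool move_arm, never from a script. Its argument "targets" is a list of rows, each a list of 3 entries, a list of its own where there are three numbers: the shift along the tool's x, y, z in mm, then the turn, a rotation vector about the tool's x, y, z in units of 10 degrees (1.0 is 10 degrees), then the closure, from -1 (fully open) to 1 (shut). In form: [[[dx, dy, dz], [ax, ay, az], gripper], ...]. A call has 1 to 5 rows; each row is the pose to reach, as a shift and turn from the pose commanded when the call began, along the tool's axes at that moment; what a row does not reach only later rows make up. A row lasts 1/8 s, in which the tool goes at most 62.5 mm and 10.7 degrees, less where a joint would pass 70% of its speed; a pose out of reach is approached as far as the arm can. A call with a gripper value outside its range is refused whole. The fingers move at their own pace and stop on an object; "squeeze" is the grip in N (left out, the last holds). Time passes only in rows, so rows that repeat a pose let the fingers close. It gives the time, the measured TCP pose, the force, the opening and the grip force at its end, in the units of the state.
- env.get_state(): the state, without advancing time (a new reading comes with each control period).
- env.read_camera(name): name is "scene" or "top" or "wrist"; returns a dict with "pixels" (384x512x3 uint8, red, green, blue), "fovy" (degrees; the focal length in pixels is half the picture's height over the tangent of half this angle, whatever the lens; pixels are square), "cx", "cy" (the principal point, pixels), "extrinsics" (4x4, takes a point from world to camera coordinates); the wrist camera has in their place "mount" (4x4, takes a point from camera to tool coordinates, whose origin is the TCP and whose axes are the flange's). Camera axes: x right, y up, looking along -z (the intrinsics and any distortion apply to the point x, -y, -z); pixel columns grow to the right and rows downward; lengths in m; the calibration is good to about 2 mm. A picture is of the moment at which its call begins: read the wrist's pose just before it. There is no depth.
- env.hand_in(): hands the job in; it is judged then, once.
Trained networks look in a picture, given as the dict that the camera call returned (one of the last four; its "shot" number tells which), for a name from the list of things; names that differ only in an ending like _2 or _b are one class to them, and where a whole thing is asked for, a point or a joint stands for the part that bears it (a point fixed in the world has none). Each returns a list of dicts, best first, with "confidence" (0 to 1); they miss things now and then, are a little off and sometimes report something else, mostly with a low value. They report only what shows in the picture. A call takes as long as a camera call. They do not tell look-alikes from the thing itself.
- env.spot_in(thing, picture): "centre" ([x, y, z] in m, in world coordinates, good to about 4 mm: the middle of the surface that is visible of it).
- env.regions_of(thing, picture): "mask" (384x512 bool, what is visible of it).
- env.landmark_of(thing, picture): "centre" ([x, y, z] in m, in world coordinates, good to about 4 mm: a listed point, or the origin of a listed thing).
The state is a dict: "clock": time; "joint_pos": joint angles; "qvel": joint speeds; "tau": joint torques, N m; "tcp_pos": TCP position; "orientation": TCP orientation; "wrist_force": force on the tool from outside, world axes, zero at the start; "ft_torque": the same for the moment, N m; "finger_gap": finger opening in m; "grip_force": force on a finger pad.
Only numpy, scipy, OpenCV 4.12 (cv2) and the standard library are available. Lean on these libraries where they do the work, as an engineer would, in place of code of your own. Each camera call takes 0.05 s, during which the arm holds its last target. There are 200 camera calls.

### The job

Press down the lip of the rocking tray at the end where the crate stands, reaching in under the guard, until all three wooden pieces have slid off the tray into the crate. Then let the tray come back level, and leave the crate and the other things on the bench where they are.

Things in the scene. Friction and masses are not known exactly. Their poses are not given: they have to be found in the camera images.
- station: Fixed steel stand with base plate 230 x 170 x 10 mm; its pose varies. Origin = on the bench straight below the hinge's middle; x = away from the robot, across the tray; y = along the level tray; z up. It carries the rocking tray between two upright brackets 40 mm wide at x = -96 and +70 mm, 180 mm high, and the guard over it.
- guard (a point): Middle of the guard's front rod (station x = -82, y = 0, z = 310 mm). Fixed guard: four rods 10 mm thick, 400 mm long along y, at x = -82, -25, 32, 90 mm, on two arms along x at y = +-75 mm from posts at x = 118 mm. It bars a gripper held vertical over tray or lip: reach under it from the robot's side, tool leaning about 40 degrees, fingers pointing down and away from the robot.
- hinge (a point): Middle of the tray's hinge axis, which runs along station x, 165 mm above the bench. Aluminium tray: floor 120 mm wide (x), 320 mm long (y), 4 mm thick, its middle on the axis; ends open; side walls 32 mm high. The wall on the robot's side has a flat outward lip 30 mm wide (station x = -85 to -55 mm), the full length, its top 34 mm above the axis when level.
- tray (a joint): Rock angle of the tray, rad: 0 = level, positive = the station's +y end is down, stops at +-0.6. A spring (1.5 N m/rad) brings it back level when let go. Pressing the lip down near one end (about 5 to 8 N) tips it that way. The wooden pieces start to slide at roughly 14 to 20 degrees.
- lip_left (a point): Point on top of the tray's lip, mid-width (station x = -70 mm), 135 mm from the hinge axis towards the station's +y end, 34 mm above the hinge axis when level; moves with the tray.
- lip_right (a point): The same point near the station's -y end of the tray's lip.
- block: Loose wooden block 38 x 50 x 28 mm (x, y, z), about 50 g, lying on the tray; origin = centre of its underside.
- strip: Loose wooden strip 24 x 76 x 18 mm, about 35 g, lying on the tray; origin = centre of its underside.
- plug: Loose round wooden disc, 44 mm diameter, 22 mm high, about 30 g, lying flat on the tray; origin = centre of its underside.
- crate: Open plywood crate 170 x 240 x 60 mm (x, y, z), wall and floor 9 mm, 1.5 kg, loose on the bench in line with one end of the tray (either end), its middle 220 mm from the hinge axis, its near wall under the tray's end; origin = centre of its underside, axes along the station's.
- log_slice: Bystander: round slice of log, 150 mm diameter, 46 mm high, on the bench beyond the other end of the tray; origin = centre of its underside.
- glue: Bystander: small amber jar, 54 mm diameter, 75 mm high, on the bench close to the middle of the station on the robot's side; origin = centre of its underside.
- mallet: Bystander: hammer lying on the bench on the robot's side of the station, roughly along the station's y, 26 mm high; origin at its underside.
There are look-alikes about, which are no part of the job. Leave any green look-alike of the plug alone. Leave any grey look-alike of the strip alone.

How it is judged:
By the outcome, as a careful person would: the job done as asked, in the order asked, and still so for the second after the job is handed in, with the robot touching nothing.
It also fails if it takes over 38 s, if anything falls off the work surface, if the arm or the gripper's body presses on something with over 40 N, if the wrist force passes 120 N, or if a joint passes its speed limit or range.

## Working session

There is one attempt and no reset: what is moved stays moved. The work goes in short steps, Python scripts to look and compute and a tool call to move; the robot and the scene stay as the last step left them, time stands still between calls to the robot, and variables do not carry over. Pictures are saved under pics/ and viewed, at most 10 in all, crops included, and the job is handed in when it is done.

Besides the shell and the picture viewer there is one more tool, called after "Emit:" as name(argument=value, ...) on one line, values as JSON. move_arm: Moves the arm, as the interface text tells. Its arguments: {"type":"object","properties":{"targets":{"type":"array","items":{"type":"array"}},"squeeze":{"type":"number"}},"required":["targets"]}

```bash
mkdir -p pics; ls
python3 - <<'E'
from workcell import env
import cv2
s=env.get_state(); print({k:s[k] for k in('clock','tcp_pos','orientation','wrist_force')})
for n in('scene','top'):
    p=env.read_camera(n); cv2.imwrite(f'pics/{n}0.png',p['pixels'][:,:,::-1])
    for t in('guard','hinge','lip_left','lip_right','crate','log_slice','glue','mallet','block','strip','plug','station'):
        print(n,t,[(r['centre'].round(3) if hasattr(r['centre'],'round') else [round(c,3) for c in r['centre']],round(r['confidence'],2)) for r in env.landmark_of(t,p)[:3]])
E
```

```text
pics
{'clock': 0.0, 'tcp_pos': array([ 0.14819513, -0.55503832,  0.23040314]), 'orientation': array([-9.10254784e-04,  9.91510661e-01,  1.30022227e-01,  4.19935708e-07]), 'wrist_force': array([-0.22326189, -0.38286498,  0.7108742 ])}
scene guard [([0.583, 0.067, 0.309], 0.89), ([0.608, -0.058, 0.198], 0.51)]
scene hinge [([0.665, 0.085, 0.161], 0.76)]
scene lip_left [([0.577, 0.21, 0.205], 0.77)]
scene lip_right [([0.613, -0.058, 0.196], 0.89)]
scene crate [([0.692, -0.135, -0.004], 0.58)]
scene log_slice [([0.631, 0.299, -0.0], 0.6)]
scene glue [([0.523, 0.056, -0.004], 0.54)]
scene mallet [([0.431, 0.06, -0.0], 0.68)]
scene block [([0.677, -0.005, 0.169], 0.97)]
scene strip [([0.651, 0.165, 0.165], 0.62), ([0.476, 0.294, 0.001], 0.56)]
scene plug [([0.856, 0.006, -0.002], 0.83), ([0.662, 0.085, 0.17], 0.6), ([0.511, -0.062, -0.003], 0.52)]
scene station [([0.665, 0.08, -0.001], 0.9)]
top guard [([0.58, 0.074, 0.311], 0.72)]
top hinge [([0.66, 0.083, 0.166], 0.61)]
top lip_left [([0.582, 0.207, 0.203], 0.81)]
top lip_right [([0.61, -0.06, 0.198], 0.72)]
top crate [([0.69, -0.138, -0.002], 0.84)]
top log_slice [([0.637, 0.305, -0.003], 0.74), ([0.611, -0.063, 0.195], 0.61)]
top glue [([0.527, 0.05, 0.002], 0.52)]
top mallet [([0.431, 0.058, -0.001], 0.89)]
top block [([0.679, -0.003, 0.169], 0.71)]
top strip [([0.471, 0.292, 0.0], 0.8), ([0.654, 0.168, 0.172], 0.72), ([0.434, 0.06, -0.0], 0.62)]
top plug [([0.855, 0.005, -0.003], 0.6), ([0.67, 0.082, 0.165], 0.56), ([0.512, -0.065, 0.001], 0.49)]
top station []
```

View pics/scene0.png

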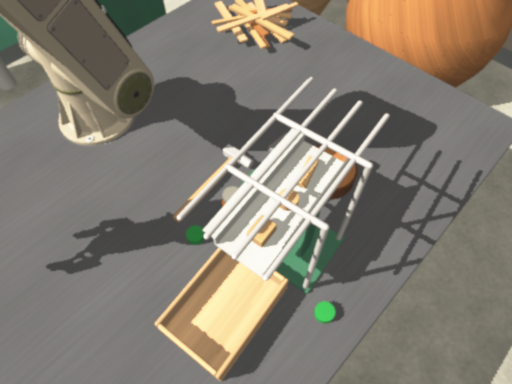

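View pics/top0.png

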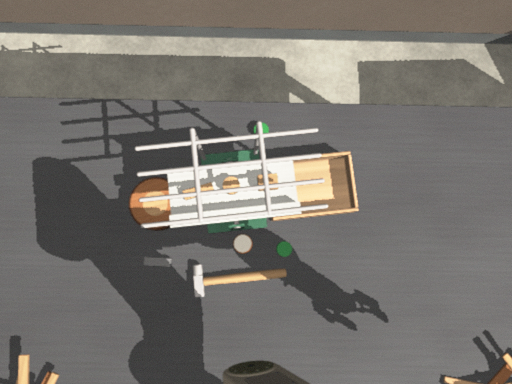

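The scene shows the crate at the tray's right (-y) end, at about (220,310) in the scene view and (325,185) in the top view. The log slice is at the left end, and the pieces lie along the tray. So I need to press lip_right. Station yaw is about 6.7°.

```bash
cat > h.py <<'E'
from workcell import env
import numpy as np
from scipy.spatial.transform import Rotation as R
yaw=np.deg2rad(6.7)
H=np.array([.6635,.082,0]); X=np.array([np.cos(yaw),np.sin(yaw),0]); Y=np.array([-np.sin(yaw),np.cos(yaw),0])
def st(x,y,z): return H+X*x/1e3+Y*y/1e3+np.array([0,0,z/1e3])
def tgt(lean):
    a=np.deg2rad(lean); z=np.sin(a)*X-np.cos(a)*np.array([0,0,1]); x=np.cos(a)*X+np.sin(a)*np.array([0,0,1])
    return R.from_matrix(np.c_[x,np.cross(z,x),z])
def plan(p,lean=45):
    s=env.get_state(); q=s['orientation']; r=R.from_quat([q[1],q[2],q[3],q[0]])
    print('t',s['clock'],'tcp',s['tcp_pos'].round(3),'F',s['wrist_force'].round(1),'target',np.round(p,3))
    print('shift mm',(r.inv().apply(p-s['tcp_pos'])*1e3).round(1),'turn',((r.inv()*tgt(lean)).as_rotvec()*18/np.pi).round(2))
E
python3 - <<'E'
from h import *
print('lip',st(-70,-135,199)); plan(st(-220,-135,330))
E
```

```text
lip [ 0.6097286  -0.06024499  0.199     ]
t 1.3 tcp [ 0.148 -0.556  0.231] F [ 0.  -0.6  0.2] target [ 0.461 -0.078  0.33 ]
shift mm [ 425.2 -381.1  -98.7] turn [-0.32  4.49  0.78]
```

Emit:
move_arm(targets=[[[42,-38,-20],[0,0,0],1],[[85,-76,-45],[0,0,0],1],[[128,-114,-70],[0,0,0],1],[[170,-152,-95],[0,0,0],1],[[213,-190,-99],[0,0,0],1]], squeeze=30)

```text
clock: 1.92
tcp_pos: [0.3062, -0.3162, 0.3323]
orientation: [0.002, 0.992, 0.13, 0.001]
wrist_force: [1.6, -0.8, 0.2]
finger_gap: 0.0001
grip_force: 0.0
```

Emit:
move_arm(targets=[[[42,-38,0],[-0.06,0.9,0.15],1],[[85,-76,0],[-0.12,1.8,0.3],1],[[128,-114,0],[-0.19,2.7,0.47],1],[[170,-152,0],[-0.25,3.6,0.62],1],[[212,-191,0],[-0.32,4.5,0.78],1]])

```text
clock: 2.55
tcp_pos: [0.4613, -0.077, 0.3313]
orientation: [-0.023, 0.921, 0.053, 0.385]
wrist_force: [0.7, -0.6, -1.5]
finger_gap: 0.0
grip_force: 0.0
```

Run:
```python
from h import *
plan(st(-130,-135,245)); plan(st(-63,-135,222)); print(env.get_state()['joint_pos'])
```

```text
t 2.55 tcp [ 0.461 -0.077  0.331] F [ 0.7 -0.6 -1.5] target [ 0.55  -0.067  0.245]
shift mm [  1.3   0.7 124.2] turn [ 0.   -0.04 -0.01]
t 2.55 tcp [ 0.461 -0.077  0.331] F [ 0.7 -0.6 -1.5] target [ 0.617 -0.059  0.222]
shift mm [ 31.9   0.6 188.1] turn [ 0.   -0.04 -0.01]
[-0.69017757 -0.4712669  -0.69875324  0.73111147  0.54004133  2.5108132 ]
```

Emit:
move_arm(targets=[[[0,0,45],[0,0,0],1],[[1,0,90],[0,0,0],1],[[1,1,124],[0,0,0],1],[[16,1,156],[0,0,0],1],[[32,1,188],[0,0,0],1]])

```text
clock: 3.18
tcp_pos: [0.6161, -0.0601, 0.2196]
orientation: [-0.023, 0.922, 0.054, 0.383]
wrist_force: [0.5, -0.4, 0.4]
finger_gap: -0.0002
grip_force: 0.0
```

Run:
```python
from h import *
import cv2
for n in('scene','top'):
    p=env.read_camera(n); a=p['pixels'][100:340,140:380] if n=='scene' else p['pixels'][110:290,120:370]
    b=cv2.resize(a,(0,0),fx=2,fy=2,interpolation=cv2.INTER_CUBIC)[:480]
    cv2.imwrite(f'pics/{n}1.png',b[:,:,::-1])
    print([(np.round(r['centre'],3),r['confidence']) for r in env.landmark_of('lip_right',p)])
plan(st(-63,-135,142)); print(env.get_state()['joint_pos'])
```

```text
[(array([ 0.608, -0.057,  0.197]), 0.59)]
[(array([ 0.61 , -0.06 ,  0.196]), 0.83)]
t 3.375 tcp [ 0.615 -0.06   0.219] F [ 0.3  0.9 -1.4] target [ 0.617 -0.059  0.142]
shift mm [-53.4  -0.4  55.8] turn [-0.01  0.   -0.  ]
[-0.40287675 -0.07909141 -0.75332203  0.183026    0.36043142  2.75670771]
```

View pics/scene1.png

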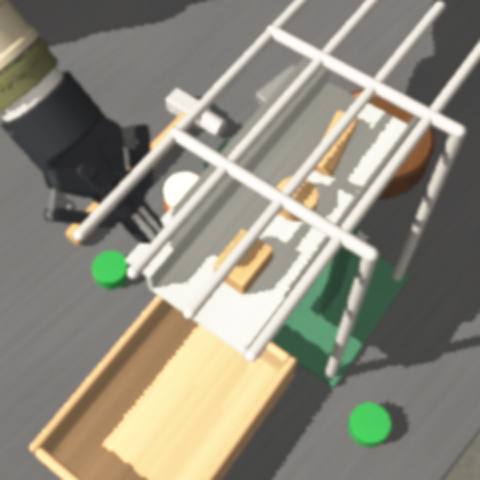

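The fingers reach under the front rod, over the lip at crop (150,235), and touch nothing. I'll press straight down.

Emit:
move_arm(targets=[[[-6,0,6],[0,0,0],1],[[-12,0,12],[0,0,0],1],[[-18,0,18],[0,0,0],1],[[-24,0,24],[0,0,0],1],[[-30,0,30],[0,0,0],1]])

```text
clock: 4.0
tcp_pos: [0.6159, -0.0611, 0.1779]
orientation: [-0.022, 0.922, 0.054, 0.383]
wrist_force: [-0.8, -2.2, 2.7]
finger_gap: 0.0002
grip_force: 1.5
```

Emit:
move_arm(targets=[[[-3,0,3],[0,0,0],1],[[-6,0,6],[0,0,0],1],[[-9,0,9],[0,0,0],1],[[-12,0,12],[0,0,0],1],[[-15,0,15],[0,0,0],1]])

```text
clock: 4.62
tcp_pos: [0.6157, -0.0604, 0.1566]
orientation: [-0.023, 0.922, 0.054, 0.383]
wrist_force: [-0.5, -1.3, 4.1]
finger_gap: -0.0002
grip_force: 2.0
```

```bash
cat >> h.py <<'E'
import cv2
def snap(tag):
    p=env.read_camera('scene'); a=p['pixels'][100:384,140:380]
    cv2.imwrite(f'pics/{tag}.png',cv2.resize(a,(0,0),fx=2,fy=2,interpolation=cv2.INTER_CUBIC)[:,:,::-1])
    t=env.read_camera('top')
    for n in('block','strip','plug','lip_right','crate'):
        for c in(p,t): print(n,[(np.round(r['centre'],3).tolist(),round(r['confidence'],2)) for r in env.landmark_of(n,c)])
E
python3 - <<'E'
from h import *
snap('s2'); plan(st(-63,-135,142))
E
```

```text
block [([0.678, -0.028, 0.129], 0.79)]
block [([0.684, -0.043, 0.116], 0.61)]
strip [([0.654, 0.136, 0.186], 0.67), ([0.581, 0.07, 0.312], 0.54)]
strip [([0.66, 0.121, 0.186], 0.67), ([0.472, 0.292, -0.002], 0.48)]
plug [([0.666, 0.058, 0.159], 0.77), ([0.854, 0.008, -0.004], 0.76), ([0.509, -0.064, -0.0], 0.57)]
plug [([0.684, -0.042, 0.118], 0.63), ([0.512, -0.065, 0.002], 0.53), ([0.856, 0.005, -0.006], 0.39)]
lip_right [([0.608, -0.063, 0.149], 0.95)]
lip_right [([0.61, -0.065, 0.148], 0.65)]
crate [([0.692, -0.137, -0.003], 0.59)]
crate [([0.692, -0.138, 0.001], 0.79), ([0.666, 0.084, 0.166], 0.57)]
t 5.225 tcp [ 0.616 -0.06   0.157] F [-0.3 -0.4  4.9] target [ 0.617 -0.059  0.142]
shift mm [-9.6 -0.9 11.3] turn [-0.   -0.01  0.  ]
```

View pics/s2.png

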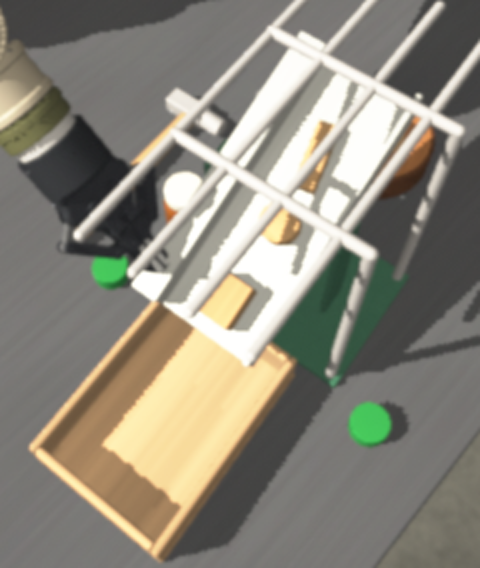

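The tray is tipped about 0.36 rad and all three pieces are sliding toward the crate. I'll press a little more and wait.

Emit:
move_arm(targets=[[[-4,0,4],[0,0,0],1],[[-8,0,8],[0,0,0],1],[[-10,0,10],[0,0,0],1],[[-12,0,12],[0,0,0],1],[[-12,0,12],[0,0,0],1]])

```text
clock: 5.85
tcp_pos: [0.6157, -0.0605, 0.1396]
orientation: [-0.023, 0.922, 0.054, 0.383]
wrist_force: [0.3, -1.4, 6.5]
finger_gap: 0.0001
grip_force: 2.5
```

Emit:
move_arm(targets=[[[0,0,0],[0,0,0],1],[[0,0,0],[0,0,0],1],[[0,0,0],[0,0,0],1],[[0,0,0],[0,0,0],1],[[0,0,0],[0,0,0],1]])

```text
clock: 6.48
tcp_pos: [0.6157, -0.0606, 0.1399]
orientation: [-0.023, 0.922, 0.054, 0.383]
wrist_force: [-0.1, 0.2, 6.0]
finger_gap: -0.0001
grip_force: 2.5
```

Run:
```python
from h import *
snap('s3'); plan(st(-63,-135,142))
```

```text
block [([0.688, -0.19, 0.043], 0.63)]
block [([0.695, -0.19, 0.041], 0.48)]
strip [([0.643, -0.129, 0.02], 0.55)]
strip [([0.469, 0.293, 0.001], 0.59), ([0.526, 0.051, -0.002], 0.49), ([0.643, -0.128, 0.024], 0.39)]
plug [([0.855, 0.004, -0.004], 0.76), ([0.745, -0.144, 0.032], 0.64), ([0.509, -0.064, 0.002], 0.49)]
plug [([0.748, -0.146, 0.028], 0.63), ([0.513, -0.064, -0.002], 0.63), ([0.857, 0.002, -0.006], 0.5)]
lip_right [([0.608, -0.058, 0.132], 0.94), ([0.639, -0.13, 0.021], 0.36)]
lip_right [([0.608, -0.058, 0.13], 0.77)]
crate [([0.692, -0.136, -0.004], 0.6)]
crate [([0.69, -0.137, 0.0], 0.74)]
t 7.075 tcp [ 0.616 -0.061  0.14 ] F [-0.4 -0.5  5. ] target [ 0.617 -0.059  0.142]
shift mm [ 2.3 -1.  -0.7] turn [-0.   -0.01  0.  ]
```

View pics/s3.png

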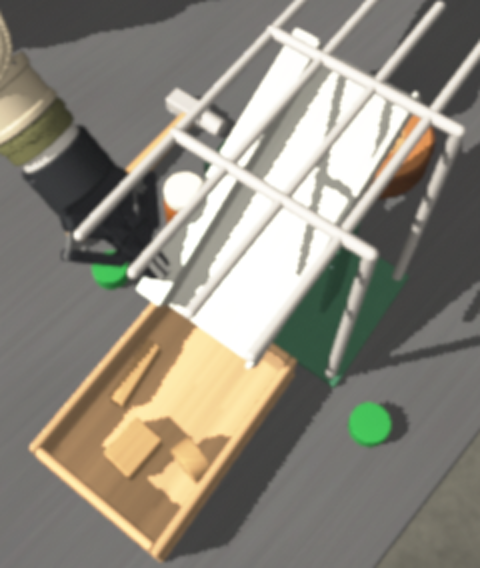

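All three pieces are in the crate: strip (135,375), block (130,445) and plug (190,458). I'll let the tray up gently.

Emit:
move_arm(targets=[[[4,0,-4],[0,0,0],1],[[8,0,-8],[0,0,0],1],[[12,0,-12],[0,0,0],1],[[16,0,-16],[0,0,0],1],[[20,0,-20],[0,0,0],1]])

```text
clock: 7.7
tcp_pos: [0.6153, -0.0603, 0.168]
orientation: [-0.023, 0.922, 0.054, 0.382]
wrist_force: [1.2, -1.2, 1.9]
finger_gap: 0.0001
grip_force: 1.7
```

Emit:
move_arm(targets=[[[4,0,-4],[0,0,0],1],[[8,0,-8],[0,0,0],1],[[12,0,-12],[0,0,0],1],[[16,0,-16],[0,0,0],1],[[20,0,-20],[0,0,0],1]])

```text
clock: 8.32
tcp_pos: [0.6147, -0.0601, 0.1955]
orientation: [-0.023, 0.922, 0.054, 0.382]
wrist_force: [-0.2, 0.8, 0.2]
finger_gap: 0.0001
grip_force: 0.2
```

Emit:
move_arm(targets=[[[3,0,-3],[0,0,0],1],[[6,0,-6],[0,0,0],1],[[10,0,-10],[0,0,0],1],[[14,0,-14],[0,0,0],1],[[16,0,-16],[0,0,0],1]])

```text
clock: 8.95
tcp_pos: [0.6156, -0.0607, 0.2194]
orientation: [-0.023, 0.922, 0.054, 0.383]
wrist_force: [-0.0, -0.4, -0.4]
finger_gap: 0.0001
grip_force: 0.0
```

Emit:
move_arm(targets=[[[0,0,-25],[0,0,0],1],[[0,0,-60],[0,0,0],1],[[0,0,-100],[0,0,0],1],[[0,0,-130],[0,0,0],1],[[0,0,-150],[0,0,0],1]])

```text
clock: 9.57
tcp_pos: [0.5093, -0.0732, 0.3263]
orientation: [-0.022, 0.922, 0.054, 0.383]
wrist_force: [1.2, 0.7, -0.2]
finger_gap: 0.0004
grip_force: 0.0
```

Run:
```python
from h import *
snap('s4'); plan(st(-63,-135,222))
t=env.read_camera('top')
for n in('lip_left','glue','mallet','log_slice'): print(n,[np.round(r['centre'],3).tolist() for r in env.landmark_of(n,t)][:1])
```

```text
block [([0.688, -0.186, 0.04], 0.71), ([0.744, -0.145, 0.033], 0.47)]
block [([0.696, -0.191, 0.037], 0.68), ([0.434, 0.061, 0.0], 0.64)]
strip [([0.644, -0.131, 0.02], 0.72), ([0.476, 0.291, -0.001], 0.55)]
strip [([0.644, -0.13, 0.022], 0.53), ([0.47, 0.294, 0.003], 0.52)]
plug [([0.858, 0.005, -0.004], 0.83), ([0.743, -0.148, 0.032], 0.75)]
plug [([0.511, -0.065, -0.002], 0.78), ([0.748, -0.148, 0.031], 0.49), ([0.853, 0.003, -0.004], 0.38)]
lip_right [([0.61, -0.058, 0.199], 0.64), ([0.631, 0.299, 0.0], 0.18)]
lip_right [([0.609, -0.059, 0.199], 0.79)]
crate [([0.692, -0.138, -0.004], 0.56)]
crate [([0.691, -0.136, 0.0], 0.89), ([0.575, 0.207, 0.198], 0.34)]
t 10.175 tcp [ 0.51  -0.073  0.324] F [-0.2 -0.5  0.2] target [ 0.617 -0.059  0.222]
shift mm [  3.9  -0.7 148.2] turn [-0.01 -0.   -0.  ]
lip_left [[0.578, 0.208, 0.196]]
glue [[0.524, 0.052, 0.0]]
mallet [[0.431, 0.061, -0.002]]
log_slice [[0.638, 0.304, -0.001]]
```

View pics/s4.png

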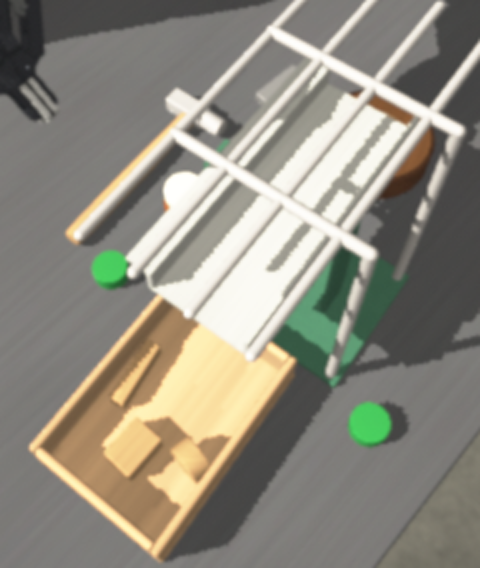

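The tray is level and empty, all three pieces are in the crate, nothing else has moved, and the arm is clear.

```bash
python3 -c "
from workcell import env
print(env.hand_in())"
```

```text
the job is handed in; nothing more can be done
None
```

The job is handed in: all three wooden pieces slid into the crate, the tray came back level, and the crate and other things measured within a few millimetres of where they started.

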